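# Demould a cast dish and turn it with the marble in it

## Task

Take the newly cast dish by its handle's grip and lift it straight up, unturned, out of its mould to about 10 cm; then, over the mould, turn it a quarter turn (either way, seen from above), level and smoothly, so that the marble loose in it stays in the middle of the hollow. Finish while still holding the dish up there, level and still, nothing else carrying it. Leave the garlic, creamer and timer as they are.

Things in the scene. Friction and masses are not known exactly. Their poses are not given: they have to be found in the camera images.
- mould: Dark rubber open mould, fixed to the worktop: square tray 146 mm outside (160 mm over the low foot flange), 26 mm high; open square cavity 126 mm wide, 20 mm deep (floor 6 mm above the worktop), so the dish cannot turn in it. Origin: centre of its underside, on the worktop; z up, x and y along its sides. Yaw within 30 degrees.
- dish: Terracotta square dish, 120 x 120 mm, rim 18 mm above its underside, 0.17 to 0.35 kg, loose in the mould's cavity with 3 mm play a side, x and y along the mould's. A steel wire handle rises from its +y and -y sides, runs over it along its y and carries a wooden grip. Origin: centre of its underside; z up.
- dish_middle (a point): Centre of the dish's hollow, on its surface, 5 mm above the dish's underside. The round hollow is 94 mm across and about 12 mm deep, nearly flat over its middle 24 mm, rising to about 25 degrees at its edge.
- dish_grip (a point): Centre of the light wooden grip on the handle, straight above the middle of the dish, 88 mm above its underside. The grip is a bar 56 mm long along the dish's y, 16 mm wide along the dish's x and 18 mm high; pinch it across its 16 mm width, from above. The top of the marble is 55 mm below the grip's centre.
- marble_center (a point): Centre of a loose green glass marble, 28 mm across, 30 g, lying at the bottom of the dish's hollow; it rolls freely.
- garlic: Garlic bulb, 48 mm wide, 51 mm high, standing on the worktop to the right of the mould. Origin: centre of its underside. Bystander.
- creamer: Small plain grey creamer jug with a handle, 48 x 63 mm, 55 mm high, on the worktop to the right of the mould. Origin: centre of its underside. Bystander.
- timer: Wind-up kitchen timer, green top and white base, 65 mm wide, 58 mm high, on the worktop to the far right of the mould. Origin: centre of its underside. Bystander.
- marble: The same marble as a body; its origin lies on its surface and turns with it as it rolls, so go by marble_center instead.

How it is judged:
On the way, in this order (a step that is already met when the one before it is completed fails the run):
1. the dish is lifted out of the mould, clear of its rim, not yet turned, with the marble in it (z of dish in the frame of mould above 0.036 m and angle between the x axis of dish and the x axis of mould, either way round below 0.35 rad and contact force between dish and mould below 0.1 N and distance between marble_center and dish_middle below 0.028 m), for 0.2 s.
2. held up level over the mould, the dish has been turned by a quarter turn (z of dish in the frame of mould above 0.06 m and angle between the x axis of dish and the x axis of mould, either way round above 1.37 rad and angle between dish's own z axis and vertical below 0.12 rad and distance between marble_center and dish_middle below 0.028 m and horizontal distance between dish and mould below 0.06 m), for 0.2 s.
At the end, for the whole second after the job is handed in: Dish held by its grip (TCP within 50 mm of it), still, underside 65-170 mm above the worktop, within 60 mm of the mould's centre, a quarter turn (10 deg) from the mould, level within 5 deg; marble untouched, within 20 mm of the middle; garlic, creamer and timer within 20 mm of their places (z of dish in the frame of mould between 0.065 and 0.17 m and horizontal distance between dish and mould below 0.06 m and angle between the x axis of dish and the x axis of mould, either way round above 1.39 rad and angle between dish's own z axis and vertical below 0.09 rad and horizontal distance between marble_center and dish_middle below 0.02 m and distance between marble_center and dish_middle below 0.028 m and linear speed of dish below 0.03 m/s and angular speed of dish below 0.15 rad/s and contact force between the fingers and dish above 2 N and contact force between dish and mould below 0.1 N and contact force between the fingers and marble below 0.1 N and distance of each of garlic, creamer, timer from where it was at the start of the episode below 0.02 m and distance between the grasp point and dish_grip below 0.05 m); the arm keeps its last pose, push and grip.
It fails at once if the marble runs far up the side of the hollow (36 mm from the middle) or out of the dish (horizontal distance between marble_center and dish_middle above 0.036 m).
It fails at once if the dish is tipped more than 15 degrees (angle between dish's own z axis and vertical above 0.26 rad).
It fails at once if the fingers hold the marble (contact force between the fingers and marble above 1 N).
It fails at once if a bystander is knocked away or over (distance of any of garlic, creamer, timer from where it was at the start of the episode above 0.03 m or angle between any of garlic, creamer, timer's own z axis and vertical above 0.5 rad).
It also fails if it takes over 38 s, if anything falls off the work surface, if the arm or the gripper's body presses on something with over 40 N, if the wrist force passes 120 N, or if a joint passes its speed limit or range.

## Robot

A 6-joint arm with a two-finger parallel gripper is mounted at the origin on a cart in front of the work surface, level with it; the furniture and walls round the work are solid. World frame = base frame: x ahead of the robot, y to its left, z up, the work surface at z = 0. Lengths are in m, angles in rad, forces in N, time in s.
With the tool pointing down it reaches from about 0.4 to 0.925 m from the base axis. Payload 3.4 kg.
Tool frame: the origin (TCP) lies between the finger pads, 19 mm behind the fingertips; this is the grasp point; z points along the fingers, y is the line along which they close (so a half turn about z gives the same grasp; the last joint's range is limited). The gripper opens to 85 mm and grips with 20 to 120 N. Pads are 22 mm wide; open, the fingers measure 114 mm over their backs; the gripper's body (76 mm by 85 mm) begins 54 mm behind the grasp point. The pads swing forward as they close: fully open they stand 13 mm farther back than shut.
Start: joints at [-1.379, 0.307, 1.506, -0, 1.328, -0.073], TCP at [0.15, -0.555, 0.25] pointing down, gripper open.
Joint ranges: [-3.12, 3.12], [-1.05, 2.28], [0.14, 2.33], [-1.42, 4.57], [0.1, 2.73], [-2.68, 2.68]. Speed limits (rad/s): [2.57, 2.57, 3.14, 3.14, 3.14, 3.14].

## Interface

Orientations are given as a rotation vector (axis times angle).
In Python, from rig import arm gives the robot as it stands.
- The arm moves only by the shell command python3 -m jog 'ROWS'. ROWS is a JSON object whose one key "steps" holds a list of rows, each a list of 5 numbers: the closure, from 0 (fully open) to 1 (shut), then the shift along the tool's x, y, z in units of 30 mm (1.0 is 30 mm), then the turn about the tool's z in degrees. In form: {"steps": [[hand, tx, ty, tz, turn], ...]}. A call has 1 to 12 rows; each row shifts and turns the commanded pose from where the row before left it, along the tool's axes as they then stand; what a row does not reach is not made up. A row lasts 1/8 s, in which the tool goes at most 62.5 mm and 10.7 degrees, less where a joint would pass 70% of its speed; a pose out of reach is approached as far as the arm can. A call is refused whole if a number of a shift passes 1 or a number of a turn 10.7, either way. A call with a gripper value outside its range is refused whole. The fingers move at their own pace and stop on an object; the grip force is fixed at half the most. Time passes only in rows, so rows that do not move let the fingers close. It gives the time, the measured TCP pose, the force, the opening and the grip force at its end, in the units of the state.
- arm.state(): the state, without advancing time (a new reading comes with each control period).
- arm.read_camera(name): name is "scene" or "top"; returns a dict with "image" (400x640x3 uint8, red, green, blue), "fx", "fy", "cx", "cy" (pixels), "k1" (the pictures are not rectified: a ray, as slopes to the right and down, at radius r is drawn at 1 + k1 r^2 times it, then the intrinsics apply), "rvec" (rotation vector, rad) and "tvec" (3), from world to camera coordinates, as OpenCV has them. Camera axes: x right, y down, z forward; pixel columns grow to the right and rows downward; lengths in m; the calibration is good to about 2 mm. A picture is of the moment at which its call begins. There is no depth.
- arm.hand_in(): hands the job in; it is judged then, once.
The state is a dict: "t": time; "q": joint angles; "joint_vel": joint speeds; "effort": joint torques, N m; "position": TCP position; "orientation": TCP orientation; "force": force on the tool from outside, world axes, zero at the start; "moment": the same for the moment, N m; "finger_gap": opening from 0.0 (shut) to 1.0 (fully open); "grip_force": force on a finger pad.
Only numpy, scipy, OpenCV 4.12 (cv2) and the standard library are available. Lean on these libraries where they do the work, as an engineer would, in place of code of your own. Each camera call takes 0.05 s, during which the arm holds its last target. There are 200 camera calls.

## Working session

There is one attempt and no reset: what is moved stays moved. The work goes in short steps, Python scripts to look and compute and a shell command to move; the robot and the scene stay as the last step left them, time stands still between calls to the robot, and variables do not carry over. Pictures are saved under pics/ and viewed, at most 10 in all, crops included, and the job is handed in when it is done.

```bash
mkdir -p pics
cat > h.py <<'E'
import numpy as np, cv2
from rig import arm
def cam(n):
    c=arm.read_camera(n); return c
def ray(c,uv):
    K=np.array([[c['fx'],0,c['cx']],[0,c['fy'],c['cy']],[0,0,1.]])
    p=cv2.undistortPoints(np.array(uv,float).reshape(-1,1,2),K,np.array([c['k1'],0,0,0.])).reshape(-1,2)
    R=cv2.Rodrigues(np.array(c['rvec'],float))[0]; t=np.array(c['tvec'],float)
    return -R.T@t, np.c_[p,np.ones(len(p))]@R
def plane(c,uv,z):
    o,d=ray(c,uv); return o+d*((z-o[2])/d[:,2])[:,None]
E
python3 - <<'E'
from h import *
for n in('scene','top'):
    c=cam(n); cv2.imwrite(f'pics/{n}0.png',c['image'][...,::-1]); print(n,c['k1'],ray(c,[[320,200]]))
s=arm.state(); print(s)
E
```

```text
scene -0.030668679335822884 (array([0.09601458, 0.55227067, 0.78862716]), array([[ 0.46513261, -0.55743076, -0.68770401]]))
top -0.006113324862585627 (array([0.40089084, 0.00970553, 1.06820377]), array([[ 0.21664458, -0.03690061, -0.97589131]]))
{'t': 0.1, 'q': array([-1.37947675e+00,  3.07484605e-01,  1.50750222e+00,  4.27629916e-05,
        1.32840874e+00, -7.35456811e-02]), 'joint_vel': array([-0.00027976, -0.00050153, -0.00237446, -0.00137391, -0.00225983,
       -0.00253762]), 'effort': array([-1.79215021e-04, -4.58527815e+01, -2.52608711e+01, -2.43837312e-04,
        5.57775711e-03, -8.17976854e-06]), 'position': array([ 0.1503792 , -0.55439518,  0.2491962 ]), 'orientation': array([-3.11229933e+00, -4.14580292e-01,  1.01532630e-04]), 'force': array([-0.23342025,  0.52684258,  0.04485752]), 'moment': array([0.02959119, 0.00452489, 0.0197847 ]), 'grip_force': 0.0, 'finger_gap': 1.0002750233179785}
```

View pics/scene0.png

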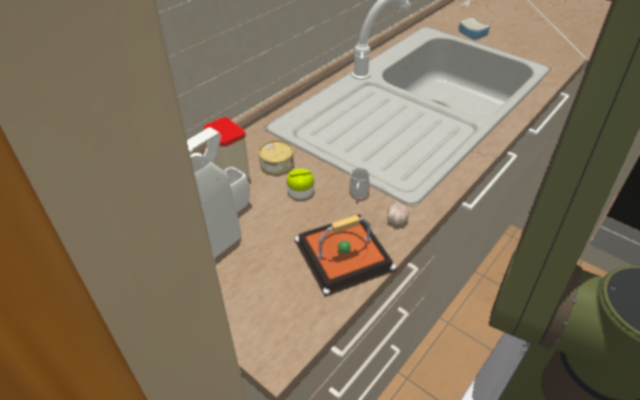

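View pics/top0.png

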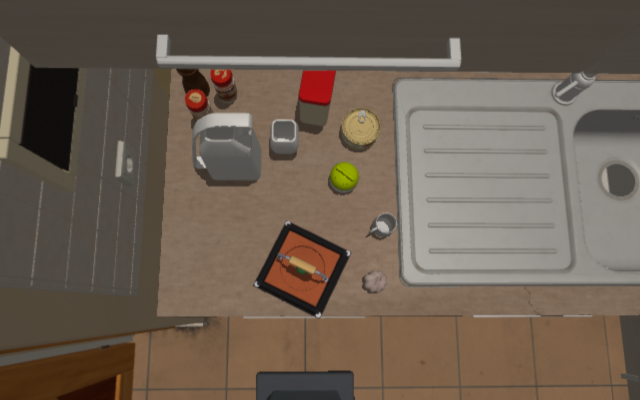

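The scene view shows the dish in its mould with the grip near (345,223) and the marble at (344,247). In the top view the grip is near (302,266), running slightly down to the right, with the garlic at (374,282) and the creamer at (383,226).

Run:
```python
from h import *
P={}
for n,roi in(('top',(250,215,355,320)),('scene',(290,205,400,295))):
    c=cam(n); im=c['image']; x0,y0,x1,y1=roi
    hsv=cv2.cvtColor(im,cv2.COLOR_RGB2HSV)
    def mask(lo,hi):
        m=np.zeros(hsv.shape[:2],np.uint8); m[y0:y1,x0:x1]=cv2.inRange(hsv,lo,hi)[y0:y1,x0:x1]
        k,l,s,ce=cv2.connectedComponentsWithStats(m); return (l==1+np.argmax(s[1:,4])).astype(np.uint8)
    if n=='top': print(hsv[264:268,300:304].tolist(), hsv[285,300],hsv[255,275:280].tolist())
    g=mask((14,90,140),(28,220,255)); o=mask((3,150,60),(13,255,255)); m=mask((50,80,20),(85,255,255))
    for nm,k in(('grip',g),('marble',m)):
        uv=np.argwhere(k)[:,::-1].astype(float); r=cv2.minAreaRect(uv.astype(np.float32)); print(n,nm,len(uv),uv.mean(0),r)
        P[n,nm]=(c,uv)
    uv=np.argwhere(o)[:,::-1].astype(np.float32)
    w=plane(c,uv,0.024); r=cv2.minAreaRect((w[:,:2]*1000).astype(np.float32)); print(n,'dish rect mm',r)
for nm in('grip','marble'):
    (c1,u1),(c2,u2)=P['top',nm],P['scene',nm]
    o1,d1=ray(c1,[u1.mean(0)]);o2,d2=ray(c2,[u2.mean(0)])
    A=np.c_[d1[0],-d2[0]]; s=np.linalg.lstsq(A,o2-o1,rcond=None)[0]
    print(nm,o1+s[0]*d1[0],o2+s[1]*d2[0])
for n in('top','scene'):
    c,uv=P[n,'grip']; w=plane(c,uv,0.094 if n=='top' else .094)[:,:2]*1000
    v=cv2.fitLine(w.astype(np.float32),cv2.DIST_L2,0,.01,.01).ravel(); print(n,w.mean(0),np.degrees(np.arctan2(v[1],v[0])),cv2.minAreaRect(w.astype(np.float32)))
```

```text
[[[18, 128, 191], [18, 128, 189], [18, 127, 187], [18, 127, 185]], [[18, 128, 192], [18, 129, 192], [18, 128, 191], [18, 127, 189]], [[18, 127, 183], [18, 128, 191], [18, 128, 192], [18, 129, 192]], [[18, 126, 152], [18, 128, 173], [18, 128, 182], [18, 127, 190]]] [  9 179 148] [[165, 20, 25], [8, 83, 37], [5, 74, 76], [150, 10, 76], [130, 9, 85]]
top grip 213 [302.02816901 264.1314554 ] ((302.1000061035156, 264.3000183105469), (27.280027389526367, 7.602630615234375), 26.56505012512207)
top marble 29 [300.44827586 270.75862069] ((300.5, 271.0000305175781), (8.9442720413208, 3.130495071411133), 26.56505012512207)
top dish rect mm ((458.27008056640625, 22.46898651123047), (121.6355972290039, 61.732337951660156), 64.03388214111328)
scene grip 227 [344.92951542 221.0969163 ] ((344.8500061035156, 221.05001831054688), (8.221921920776367, 28.144268035888672), 71.56504821777344)
scene marble 80 [343.8875 246.5375] ((343.5, 246.5), (9.0, 9.0), 90.0)
scene dish rect mm ((481.1610107421875, 11.367362976074219), (124.26347351074219, 114.13858032226562), 63.795719146728516)
grip [0.48595079 0.00935045 0.10090997] [0.48613954 0.00946513 0.10092652]
marble [0.47789437 0.01262878 0.0343115 ] [0.4816291  0.01490949 0.0345961 ]
top [486.56806485   9.35971381] 64.02679 ((486.26519775390625, 9.240571975708008), (54.28522872924805, 15.089395523071289), 63.4334831237793)
scene [490.05376753   3.90701806] 65.50419 ((489.97607421875, 3.147737503051758), (57.88775634765625, 21.150211334228516), 64.18780517578125)
```

```bash
python3 -m jog '{"steps": [[0,0,0.5,0,-9.8],[0,0,1,0,-9.8],[0,0,1,0,-9.8],[0,0.5,0.7,0,-9.8],[0,1,0.5,0,-9.6],[0,1,0.3,0,0],[0,1,0,0,0],[0,1,0,0,0],[0,1,0,0,0],[0,1,0,0,0],[0,1,0,0,0],[0,1,0,0,0]]}'; python3 -m jog '{"steps": [[0,1,0,0,0],[0,1,0,0,0],[0,1,0,0,0],[0,1,0,0,0],[0,1,0,0,0],[0,1,0,0,0],[0,1,0,0,0],[0,0.5,0,0,0],[0,0,0,0,0]]}'
cat > err.py <<'E'
from h import *
import sys
s=arm.state();R=cv2.Rodrigues(s['orientation'])[0]
x,y,z=map(float,sys.argv[1:4])
print('t',s['t'],'pos',s['position'],'xang',np.degrees(np.arctan2(R[1,0],R[0,0])),'tilt',R[:,2],'units',(R.T@(np.array([x,y,z])-s['position'])/0.03).round(3),'q',s['q'].round(2),'gap',s['finger_gap'],s['grip_force'],s['force'])
E
python3 err.py .4865 .0093 .094
```

```text
t: 1.7
position: [0.3398, -0.4243, 0.2498]
orientation: [-2.664, -1.664, -0.0]
force: [-0.1, -0.3, -1.3]
finger_gap: 1.003
grip_force: 0.0
t: 2.82
position: [0.4384, -0.2227, 0.25]
orientation: [2.663, 1.667, -0.001]
force: [-0.0, -0.4, 0.2]
finger_gap: 0.994
grip_force: 0.0
t 2.825 pos [ 0.43836449 -0.22265878  0.24995636] xang 64.07729251455437 tilt [-3.15942396e-04 -2.46633703e-04 -9.99999920e-01] units [ 7.657 -1.936  5.196] q [-0.56  0.19  1.67 -0.    1.28 -0.1 ] gap 0.9939660076048786 0.0 [-0.0132138  -0.3817363   0.23016453]
```

```bash
python3 -m jog '{"steps": [[0,0.8,0,0,0],[0,0.8,-0.2,0,0],[0,0.8,-0.2,0,0],[0,0.8,-0.2,0,0],[0,0.8,-0.3,0,0],[0,0.8,-0.3,0,0],[0,0.8,-0.3,0,0],[0,0.8,-0.2,0,0],[0,0.8,-0.2,0,0],[0,0.4,-0.04,0,0],[0,0.06,0,0,0],[0,0,0,0,0]]}'; python3 -m jog '{"steps": [[0,0,0,0.6,0],[0,0,0,0.6,0],[0,0,0,0.6,0],[0,0,0,0.5,0],[0,0,0,0.2,0],[0,0,0,0,0],[0,0,0,0,0]]}'
python3 err.py .4865 .0093 .094
python3 - <<'E'
from h import *
a=cam('scene')['image'][190:310,270:430,::-1];b=cam('top')['image'][190:310,230:390,::-1]
cv2.imwrite('pics/b.png',cv2.resize(np.hstack([a,b]),None,fx=2.5,fy=2.5,interpolation=cv2.INTER_CUBIC))
E
```

```text
t: 4.32
position: [0.4868, 0.0081, 0.2499]
orientation: [2.665, 1.663, -0.001]
force: [0.3, 0.5, -0.3]
finger_gap: 0.999
grip_force: 0.0
t: 5.2
position: [0.4873, 0.0086, 0.1756]
orientation: [2.664, 1.663, 0.001]
force: [-0.3, 0.6, -0.3]
finger_gap: 0.996
grip_force: 0.0
t 5.2 pos [0.48726374 0.00863098 0.1756143 ] xang 63.95522913634714 tilt [ 1.20371890e-03 -1.60583551e-04 -9.99999263e-01] units [ 0.008 -0.036  2.72 ] q [-0.07  0.26  1.79 -0.    1.09  0.39] gap 0.9961778150262528 0.0 [-0.31829468  0.55233923 -0.34943118]
```

View pics/b.png

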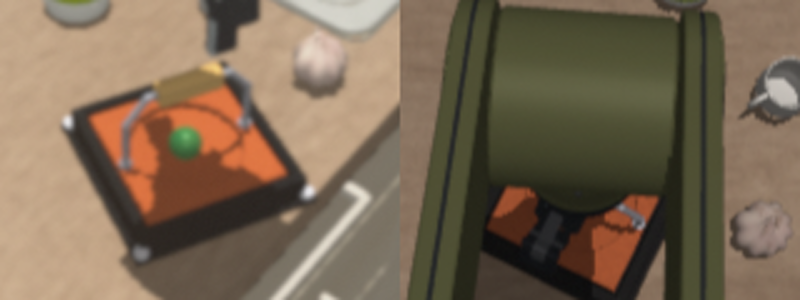

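The scene crop shows the handle and marble undisturbed, with a fingertip beyond the grip at crop (225,45). In the top crop the arm covers the grip, and the garlic and creamer are clear of it. I'll descend partway and look again before closing.

```bash
python3 -m jog '{"steps": [[0,0,-0.03,0.5,0],[0,0,0,0.5,0],[0,0,0,0.5,0],[0,0,0,0.4,0],[0,0,0,0.3,0],[0,0,0,0.3,0],[0,0,0,0.2,0],[0,0,0,0,0],[0,0,0,0,0]]}'
python3 err.py .4865 .0093 .094
python3 - <<'E'
from h import *
c=cam('scene');a=c['image'][130:290,270:430,::-1]
cv2.imwrite('pics/c.png',cv2.resize(a,None,fx=3.5,fy=3.5,interpolation=cv2.INTER_CUBIC))
E
```

```text
t: 6.42
position: [0.4862, 0.0093, 0.0942]
orientation: [2.664, 1.664, 0.001]
force: [-0.2, 0.1, -0.1]
finger_gap: 0.996
grip_force: 0.0
t 6.425 pos [0.48622178 0.00926847 0.09420536] xang 63.969741729097365 tilt [ 5.14473916e-04 -1.66767877e-05 -9.99999868e-01] units [0.005 0.008 0.007] q [-0.07  0.37  1.89  0.    0.88  0.39] gap 0.99552907324762 0.0 [-0.23503423  0.14759469 -0.08178895]
```

View pics/c.png

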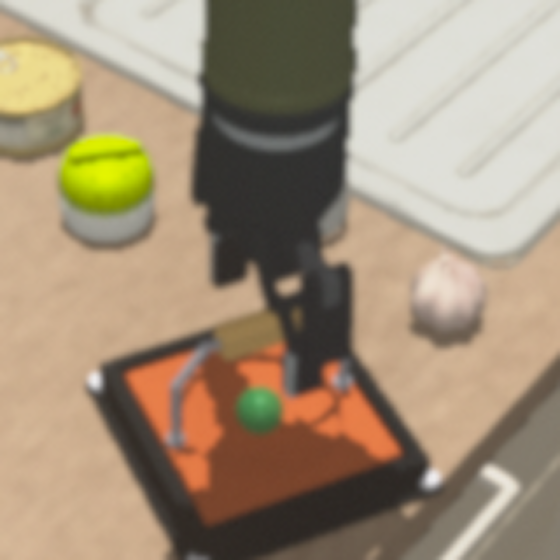

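The fingers straddle the grip, near one at (305,350) and far one at (230,265), and the marble is still in the middle at (258,410). Next I close gently.

```bash
python3 -m jog '{"steps": [[0.3,0,0,0,0],[0.5,0,0,0,0],[0.6,0,0,0,0],[0.68,0,0,0,0],[0.74,0,0,0,0],[0.78,0,0,0,0],[0.82,0,0,0,0],[0.88,0,0,0,0],[1,0,0,0,0],[1,0,0,0,0],[1,0,0,0,0],[1,0,0,0,0]]}'
python3 err.py .4865 .0093 .094
```

```text
t: 7.98
position: [0.4858, 0.0094, 0.0941]
orientation: [-2.664, -1.664, 0.0]
force: [-2.1, 1.2, 5.5]
finger_gap: 0.171
grip_force: 59.1
t 7.975 pos [0.48577316 0.00936105 0.09409711] xang 63.96961176636542 tilt [-2.79472560e-04  1.37574411e-04 -9.99999951e-01] units [0.009 0.023 0.003] q [-0.07  0.37  1.89  0.    0.88  0.39] gap 0.17133370698434566 59.0780371427536 [-2.13696438  1.18707469  5.50554994]
```

```bash
python3 -m jog '{"steps": [[1,0,0,-0.03,0],[1,0,0,-0.06,0],[1,0,0,-0.1,0],[1,0,0,-0.15,0],[1,0,0,-0.2,0],[1,0,0,-0.2,0],[1,0,0,-0.2,0],[1,0,0,-0.15,0],[1,0,0,-0.1,0],[1,0,0,-0.05,0],[1,0,0,0,0],[1,0,0,0,0]]}'
python3 err.py .4865 .0093 .194
python3 - <<'E'
from h import *
c=cam('scene');a=c['image'][130:290,270:430,::-1]
cv2.imwrite('pics/d.png',cv2.resize(a,None,fx=3.5,fy=3.5,interpolation=cv2.INTER_CUBIC))
E
```

```text
t: 9.48
position: [0.4858, 0.0093, 0.131]
orientation: [-2.664, -1.664, 0.0]
force: [0.1, -0.9, -2.4]
finger_gap: 0.17
grip_force: 58.4
t 9.475 pos [0.48583268 0.00928238 0.13104295] xang 63.97059371182119 tilt [-3.77486400e-04  3.70934050e-05 -9.99999928e-01] units [ 0.01   0.019 -2.099] q [-0.07  0.31  1.85  0.    0.98  0.39] gap 0.17006175608800123 58.43732535839081 [ 0.05632073 -0.94589405 -2.39548026]
```

View pics/d.png

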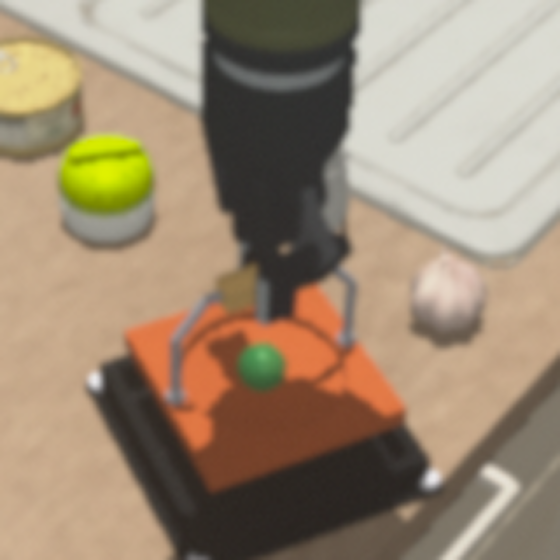

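The dish is out of the mould and level, with the marble at (260,367) in the middle. I'll keep lifting.

```bash
python3 -m jog '{"steps": [[1,0,0,-0.05,0],[1,0,0,-0.1,0],[1,0,0,-0.2,0],[1,0,0,-0.3,0],[1,0,0,-0.35,0],[1,0,0,-0.35,0],[1,0,0,-0.3,0],[1,0,0,-0.2,0],[1,0,0,-0.1,0],[1,0,0,-0.05,0],[1,0,0,0,0],[1,0,0,0,0]]}'
python3 err.py .4865 .0093 .194
python3 - <<'E'
from h import *
c=cam('scene');hsv=cv2.cvtColor(c['image'],cv2.COLOR_RGB2HSV)[150:290,290:400]
m=cv2.inRange(hsv,(50,80,20),(85,255,255));k,l,s,ce=cv2.connectedComponentsWithStats(m);i=1+np.argmax(s[1:,4])
u=ce[i]+[290,150];print(s[i],u,plane(c,[u],.131-.094+.006+.019+.06))
E
```

```text
t: 11.02
position: [0.4858, 0.0093, 0.1909]
orientation: [-2.664, -1.664, 0.001]
force: [-0.5, -0.6, -2.1]
finger_gap: 0.176
grip_force: 58.5
t 11.025 pos [0.48575295 0.00930795 0.19087911] xang 63.97350137236299 tilt [-7.22288260e-04  6.82917332e-05 -9.99999737e-01] units [ 0.011  0.022 -0.104] q [-0.07  0.24  1.77  0.    1.13  0.39] gap 0.17637115757174557 58.46682250499725 [-0.50261987 -0.55449951 -2.09949825]
[ 50  58  11  11 105] [345.06666667 212.85714286] [[0.48738238 0.00864063 0.122     ]]
```

Marble is within 2 mm of the axis. Now a smooth turn of -90° in total.

```bash
python3 -m jog '{"steps": [[1,0,0,0,-0.3],[1,0,0,0,-0.8],[1,0,0,0,-1.4],[1,0,0,0,-2],[1,0,0,0,-2.5],[1,0,0,0,-2.8],[1,0,0,0,-3],[1,0,0,0,-3],[1,0,0,0,-3],[1,0,0,0,-3],[1,0,0,0,-3],[1,0,0,0,-3]]}'
python3 -m jog '{"steps": [[1,0,0,0,-3],[1,0,0,0,-3],[1,0,0,0,-3],[1,0,0,0,-3],[1,0,0,0,-3],[1,0,0,0,-3],[1,0,0,0,-3],[1,0,0,0,-3],[1,0,0,0,-3],[1,0,0,0,-3],[1,0,0,0,-3],[1,0,0,0,-3]]}'
python3 -m jog '{"steps": [[1,0,0,0,-3],[1,0,0,0,-3],[1,0,0,0,-3],[1,0,0,0,-3],[1,0,0,0,-3],[1,0,0,0,-2.8],[1,0,0,0,-2.4],[1,0,0,0,-2],[1,0,0,0,-1.5],[1,0,0,0,-1],[1,0,0,0,-0.5],[1,0,0,0,0]]}'
python3 -m jog '{"steps": [[1,0,0,0,0],[1,0,0,0,0],[1,0,0,0,0],[1,0,0,0,0]]}'
python3 err.py .4865 .0093 .191;python3 - <<'E'
from h import *
c=cam('scene');im=c['image'];a=im[110:290,260:440,::-1]
cv2.imwrite('pics/e.png',cv2.resize(a,None,fx=3.3,fy=3.3,interpolation=cv2.INTER_CUBIC))
hsv=cv2.cvtColor(im,cv2.COLOR_RGB2HSV)[150:290,290:400]
m=cv2.inRange(hsv,(50,80,20),(85,255,255));k,l,s,ce=cv2.connectedComponentsWithStats(m);i=1+np.argmax(s[1:,4])
u=ce[i]+[290,150];print(s[i],u,plane(c,[u],.122))
E
```

```text
t: 12.58
position: [0.486, 0.0093, 0.1912]
orientation: [2.183, 2.259, 0.0]
force: [-0.5, -0.3, -2.2]
finger_gap: 0.178
grip_force: 58.5
t: 14.08
position: [0.486, 0.0093, 0.1912]
orientation: [1.379, 2.823, 0.0]
force: [-0.7, -0.1, -2.1]
finger_gap: 0.181
grip_force: 58.5
t: 15.58
position: [0.4859, 0.0093, 0.1912]
orientation: [-0.734, -3.055, 0.0]
force: [0.5, -0.4, -2.1]
finger_gap: 0.175
grip_force: 58.5
t: 16.08
position: [0.486, 0.0093, 0.1912]
orientation: [-0.734, -3.055, 0.0]
force: [0.0, 0.6, -2.4]
finger_gap: 0.178
grip_force: 58.5
t 16.075 pos [0.48595326 0.00927416 0.19119877] xang 152.9710475558722 tilt [-8.99738687e-06 -7.48093673e-06 -1.00000000e+00] units [-0.016  0.009  0.007] q [-0.07  0.24  1.77 -0.    1.13 -1.17] gap 0.17799286921058327 58.496915102005005 [ 4.69149922e-04  6.26963875e-01 -2.35369826e+00]
[ 50  58  11  11 101] [345.33663366 212.97029703] [[0.48680031 0.00855217 0.122     ]]
```

View pics/e.png

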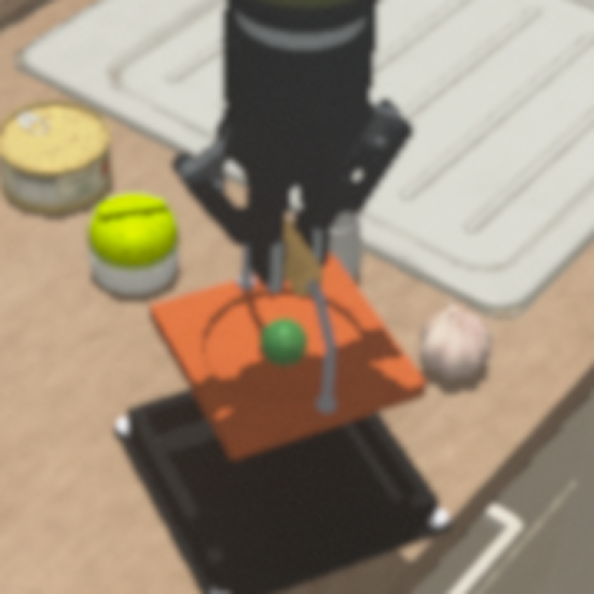

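The dish is level over the mould and turned 89°. The marble is centred at (284,341), and the garlic and timer in view are unmoved.

```bash
python3 -c "
from rig import arm
print(arm.hand_in())"
```

```text
the job is handed in; nothing more can be done
None
```

I handed the job in with the dish held by its grip, underside about 10 cm above the worktop over the mould, level and turned 89°; at the last picture the marble was within about 2 mm of the middle. The garlic and timer looked unmoved in that picture; the creamer was mostly hidden behind the gripper. `hand_in` returned no verdict.

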